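Bring the high side of a shaker spindle up under the dial gauge

TASK

The tube shaker's eccentric spindle is set up between the bench centres, with a dial gauge standing on its off-centre journal. Turn the spindle (its toothed pulley is the place to hold it) and watch the gauge rise and fall until you know where it reads highest, then leave the spindle standing with the gauge at that highest reading, and let go. Keep off the gauge and its column, and leave the other things on the table where they are.

Things in the scene. Friction and masses are not known exactly. Their poses are not given: they have to be found in the camera images.
- bench: bench centres: grey cast bed 100 x 380 mm, 38 mm high, fixed to the table, a head at each end. Origin: centre of the bed's underside, on the table. y runs along the bed, parallel to the spindle, whose axis lies 112 mm above the table over the bed's centre line; x to the side the dial faces. Head on the -y side: y = -165 to -120 mm, round top 16 mm above the axis; other head: y = 114 to 164 mm
- pulley (a point): centre of the spindle's toothed aluminium pulley, on the spindle's axis (fixed to the bench centres: it does not turn; axes as the bench, y along the spindle). A drum 36 mm across, 36 mm long, true to the axis. The spindle turns endlessly either way about y, with a drag of about 0.12 N m, and stays where it is left. On the -y side of the pulley is bare shaft for 54 mm up to the head
- journal (a point): point on the spindle's axis in the middle of the steel journal, right under the plunger (fixed to the bench centres; axes as the bench). The journal, 30 mm across and 70 mm long, is part of the spindle and 4 mm off its axis; it begins 27 mm from the pulley's centre towards +y
- dial_face (a point): centre of the dial, 80 mm across, on its front; axes as the bench, facing +x. The gauge, 26 mm thick, stands above the journal, 62 mm towards +y from the pulley's centre; its rim comes within 22 mm of the pulley's middle plane, from 52 to 141 mm above the axis. A wide gripper coming straight down on the pulley strikes it; one leaning away towards -y (some 30 degrees) clears it
- gauge: gauge, its column and cross bar, fixed on the bench centres; origin and axes as the bench. The column (16 mm thick, 240 mm high) stands at x = -62, y = 88 mm; a bar 92 mm above the spindle's axis runs from it along -y to behind the dial
- plunger (a joint): how far the gauge's plunger is pressed in, m: 0 fully out. Upright, it rides on top of the journal straight above the spindle's axis, pressed down by a light spring (1 to 1.5 N), and goes once up and once down, smoothly (nearly a sine), 8 mm in all, for each turn of the spindle
- needle (a joint): angle of the dial's black needle, rad: 0 straight up, growing clockwise as seen by one facing the dial; 0.628 rad for each mm that the plunger is pressed in
- tube_a: a capped blood tube lying down, 16 mm across, 100 mm long; origin under its middle, x along it towards the cap
- tube_b: a second capped blood tube lying down, 16 mm across, 100 mm long; origin under its middle, x along it towards the cap
- wrench: an open-ended spanner, 170 mm long, lying flat near the bench centres; origin under its middle, x along it
- driver: a screwdriver, 190 mm long, lying on the robot's side of the bench centres; origin under its middle, x along it
- spare: a spare toothed pulley standing on its end face, 36 mm across, 34 mm high; origin at the centre of its underside
- tray: a small open steel parts tray, 75 x 105 x 24 mm; origin at the centre of its underside
- stand: a white block with eight capped tubes standing in it, 60 x 130 mm, 107 mm high; origin at the centre of its underside

How it is judged (in metres and radians):
At the end, for the whole second after the job is handed in: The gauge stands still within about 0.2 mm of the highest reading the spindle can give (the plunger pressed in by more than 8.4 mm, of 8.6 mm at the very top), with nothing touching the spindle (value of joint plunger above 0.0084 m and velocity of joint plunger between -0.002 and 0.002 m/s).
It fails at once if the gauge or its column is pushed by the robot (contact force between any of the fingers, the arm and gauge above 4 N).
It fails at once if another thing on the table is moved by more than 25 mm (distance of any of tube_a, tube_b, wrench, driver, spare, tray, stand from where it was at the start of the episode above 0.025 m).
It also fails if it takes over 67 s, if anything falls off the work surface, if the arm or the gripper's body presses on something with over 40 N, if the wrist force passes 120 N, or if a joint passes its speed limit or range.

ROBOT

A 6-joint arm with a two-finger parallel gripper is mounted at the origin on the work surface. World frame = base frame: x ahead of the robot, y to its left, z up, the work surface at z = 0. Lengths are in m, angles in degrees, forces in N, time in s.
With the tool pointing down it reaches from about 0.4 to 0.825 m from the base axis. Payload 7 kg.
Tool frame: the origin (TCP) lies midway between the tips of the shut fingers; the grasp point (between the pads) lies 19 mm behind it (r.grip_point_offset is the z of the grasp point in the tool frame, in m); z points along the fingers, y is the line along which they close (so a half turn about z gives the same grasp; the last joint's range is limited). The gripper opens to 88 mm and grips with 3 to 60 N. Pads are 19 mm wide; open, the fingers measure 130 mm over their backs; the gripper's body (78 mm by 193 mm) begins 47 mm behind the grasp point.
Start: joints at [93.684, 20.546, 0.682, 0, -70.136, -16.507], TCP at [0.15, 0.658, 0.227] pointing down, gripper open.
Joint ranges: [-176.03, 176.03], [-82.01, 121.73], [-58.28, 71.71], [-173.87, 95.51], [-174.79, -0.11], [-173.66, 173.66]. Speed limits (degrees/s): [136.94, 136.94, 172.46, 180, 180, 180].

INTERFACE

Orientations are given as [roll, pitch, yaw] about the fixed x, y, z axes, in that order (R = Rz(yaw) Ry(pitch) Rx(roll)).
In Python, from plant import r, viewer, recognise, outline_of, pinpoint gives the robot as it stands.
- The arm moves only by the tool move_arm, never from a script. Its argument "targets" is a list of rows, each a list of 2 entries, a list of its own where there are three numbers: the shift along the tool's x, y, z in cm, then the turn, a rotation vector about the tool's x, y, z in rad. A call has 1 to 5 rows; each row is the pose to reach, as a shift and turn from the pose commanded when the call began, along the tool's axes at that moment; what a row does not reach only later rows make up. A row lasts 1/8 s, in which the tool goes at most 62.5 mm and 10.7 degrees, less where a joint would pass 70% of its speed; a pose out of reach is approached as far as the arm can. A call with a gripper value outside its range is refused whole. "jaw" is the finger opening in cm, from 0 to 8.76, set as the call begins (left out, the last holds). The fingers move at their own pace and stop on an object; "squeeze" is the grip in N (left out, the last holds). Time passes only in rows, so rows that repeat a pose let the fingers close. It gives the time, the measured TCP pose, the force, the opening and the grip force at its end, in the units of the state.
- r.get_state(): the state, without advancing time (a new reading comes with each control period).
- viewer.capture(name): name is "scene" or "top"; returns a dict with "image" (480x640x3 uint8, blue, green, red), "intrinsics" (3x3 intrinsics, pixels), "camera_from_world" (4x4, takes a point from world to camera coordinates). Camera axes: x right, y up, looking along -z (the intrinsics and any distortion apply to the point x, -y, -z); pixel columns grow to the right and rows downward; lengths in m; the calibration is good to about 2 mm. A picture is of the moment at which its call begins. There is no depth.
- r.close_job(): hands the job in; it is judged then, once.
Trained networks look in the newest picture that a camera, given by its name, has taken for a name from the list of things; names that differ only in an ending like _2 or _b are one class to them, and where a whole thing is asked for, a point or a joint stands for the part that bears it (a point fixed in the world has none). Each returns a list of dicts, best first, with "score" (0 to 1); they miss things now and then, are a little off and sometimes report something else, mostly with a low value. They report only what shows in the picture. A call takes as long as a camera call.
- recognise(label, camera): "box" ([left, top, right, bottom] in pixels, round what is visible of it).
- outline_of(label, camera): "mask" (480x640 bool, what is visible of it) and "box" ([left, top, right, bottom] in pixels, round what is visible of it).
- pinpoint(label, camera): "location" ([row, column] in pixels: a listed point, or the origin of a listed thing).
The state is a dict: "time_s": time; "joints": joint angles; "qd": joint speeds; "joint_torque": joint torques, N m; "tcp_pos": TCP position; "eef_rot": TCP orientation; "contact_force": force on the tool from outside, world axes, zero at the start; "moment": the same for the moment, N m; "gripper_width": finger opening in m; "gripper_force": force on a finger pad.
Only numpy, scipy, OpenCV 4.12 (cv2) and the standard library are available. Lean on these libraries where they do the work, as an engineer would, in place of code of your own. Each camera call takes 0.05 s, during which the arm holds its last target. There are 200 camera calls.

## Working session

There is one attempt and no reset: what is moved stays moved. The work goes in short steps, Python scripts to look and compute and a tool call to move; the robot and the scene stay as the last step left them, time stands still between calls to the robot, and variables do not carry over. Pictures are saved under pics/ and viewed, at most 10 in all, crops included, and the job is handed in when it is done.

Besides the shell and the picture viewer there is one more tool, called after "Request:" as name([rows], argument=value, ...), one row to a line, values as JSON. move_arm: Moves the arm, as the interface text tells. Its arguments: {"type":"object","properties":{"targets":{"type":"array","items":{"type":"array"}},"jaw":{"type":"number"},"squeeze":{"type":"number"}},"required":["targets"]}

```bash
mkdir -p pics
cat > h.py <<'E'
import numpy as np, cv2
from plant import r, viewer, recognise, outline_of, pinpoint
def ray(c,row,col):
    K=np.array(c["intrinsics"]);T=np.array(c["camera_from_world"])
    p=np.linalg.inv(K)@[col,row,1]; d=np.array([p[0],-p[1],-p[2]])
    R=T[:3,:3]; o=-R.T@T[:3,3]; d=R.T@d; return o,d/np.linalg.norm(d)
def tri(a,b):
    (o1,d1),(o2,d2)=a,b
    A=np.c_[d1,-d2]; s=np.linalg.lstsq(A,o2-o1,rcond=None)[0]
    p,q=o1+s[0]*d1,o2+s[1]*d2; return (p+q)/2,np.linalg.norm(p-q)
def atz(c,row,col,z):
    o,d=ray(c,row,col); return o+d*(z-o[2])/d[2]
def proj(c,P):
    T=np.array(c["camera_from_world"]);q=T[:3,:3]@P+T[:3,3];u=np.array(c["intrinsics"])@[q[0],-q[1],-q[2]];return u[:2]/u[2]
E
python3 - <<'E'
from h import *
C={n:viewer.capture(n) for n in("scene","top")}
for n in C: cv2.imwrite(f"pics/{n}0.png",C[n]["image"])
for l in ["bench","pulley","journal","dial_face","tube_a","wrench","driver","spare","tray","stand"]:
    for n in C:
        for x in pinpoint(l,n)[:2]: print(l,n,np.round(x["location"],1),round(x["score"],2), np.round(atz(C[n],*x["location"],{"pulley":.112,"journal":.112,"dial_face":.21}.get(l,0)),3))
    a=pinpoint(l,"scene");b=pinpoint(l,"top")
    if a and b: print("  tri",tri(ray(C["scene"],*a[0]["location"]),ray(C["top"],*b[0]["location"])))
print(r.get_state())
E
```

```text
bench scene [252.7 336.4] 0.78 [0.49  0.093 0.   ]
bench top [212.5 185.7] 0.66 [0.596 0.357 0.   ]
bench top [257.9 294.6] 0.57 [0.499 0.102 0.   ]
  tri (array([ 0.52632601,  0.26754303, -0.06406283]), np.float64(0.2562359557535755))
pulley scene [235.6 329. ] 0.66 [0.491 0.048 0.112]
pulley scene [224.7 306.2] 0.3 [0.427 0.053 0.112]
pulley top [249.5 315.1] 0.7 [0.499 0.054 0.112]
  tri (array([0.49481387, 0.05080101, 0.11253318]), np.float64(0.00930319872446909))
journal scene [218.1 345.1] 0.93 [0.5   0.116 0.112]
journal top [245.8 285.4] 0.86 [0.504 0.115 0.112]
  tri (array([0.50222892, 0.1138806 , 0.11572015]), np.float64(0.003433305790419235))
dial_face scene [192.1 350.4] 0.92 [0.514 0.107 0.21 ]
dial_face top [231.3 285.1] 0.97 [0.513 0.109 0.21 ]
  tri (array([0.51321773, 0.10922978, 0.20802906]), np.float64(0.0014395637870001084))
tube_a scene [396.8 223.5] 0.6 [ 0.458 -0.345  0.   ]
tube_a scene [193.  351.9] 0.59 [0.428 0.315 0.   ]
tube_a top [349.5 216.8] 0.85 [0.291 0.262 0.   ]
tube_a top [280.5 489.6] 0.63 [ 0.463 -0.336  0.   ]
  tri (array([ 0.25922934,  0.075
[... 1194 characters left out ...]
38635749183))
{'time_s': 2.1, 'joints': array([ 9.36832338e+01,  2.05483150e+01,  6.83139884e-01, -2.32803980e-05,
       -7.01377787e+01, -1.65073921e+01]), 'qd': array([ 0.04743119,  0.01928568,  0.12515709,  0.04585381, -0.02893708,
       -0.06056957]), 'joint_torque': array([-7.94838934e-05, -5.82367408e+01,  2.93307316e+01,  7.00260624e+00,
        1.25397358e-02, -2.39058437e-05]), 'tcp_pos': array([0.14983034, 0.65813831, 0.22654808]), 'eef_rot': array([ 1.79997162e+02, -8.18303325e-04, -1.28241662e+01]), 'contact_force': array([-0.58958094, -0.27172213,  0.01029344]), 'moment': array([-0.05063347,  0.044012  ,  0.01508863]), 'gripper_force': 0.0, 'gripper_width': 0.0877055081907919}
```

View pics/scene0.png

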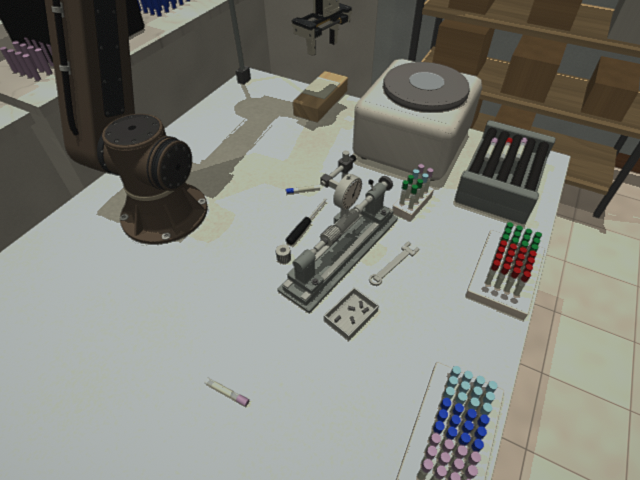

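View pics/top0.png

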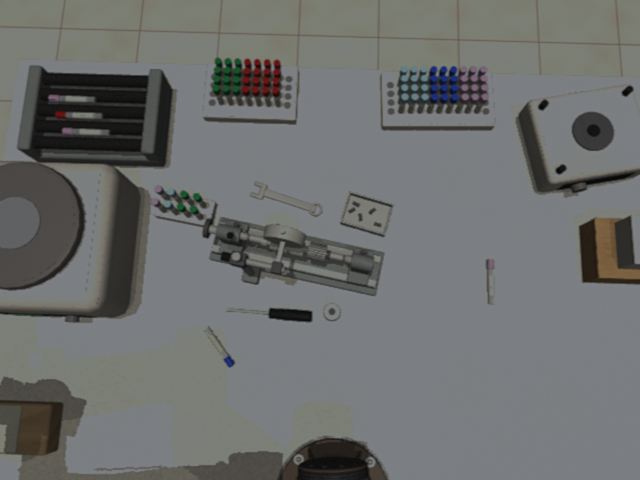

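The scene camera faces the dial (about 348,190); the bench runs from (285,290) to (390,200) there. In the top view it spans (210,240) to (380,270), with the pulley near (317,252). I'll zoom both.

Run:
```python
from h import *
a=cv2.imread("pics/top0.png")[200:310,195:395];cv2.imwrite("pics/t1.png",cv2.resize(a,None,fx=4,fy=4,interpolation=cv2.INTER_CUBIC))
a=cv2.imread("pics/scene0.png")[150:310,270:410];cv2.imwrite("pics/s1.png",cv2.resize(a,None,fx=3.7,fy=3.7,interpolation=cv2.INTER_CUBIC))
```

```text
(no output)
```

View pics/t1.png

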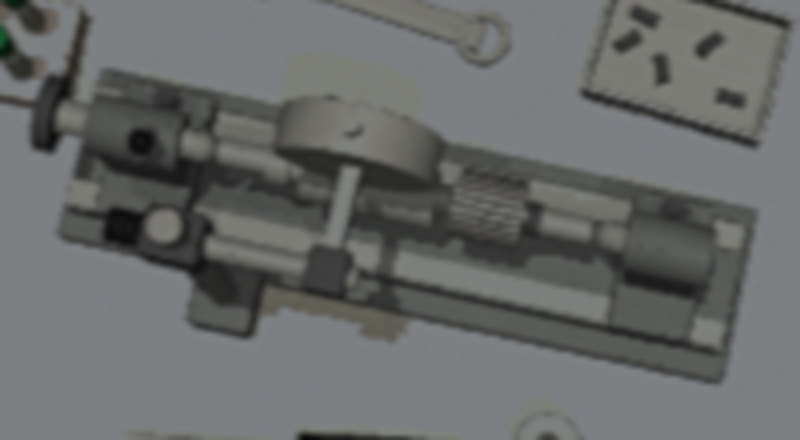

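View pics/s1.png

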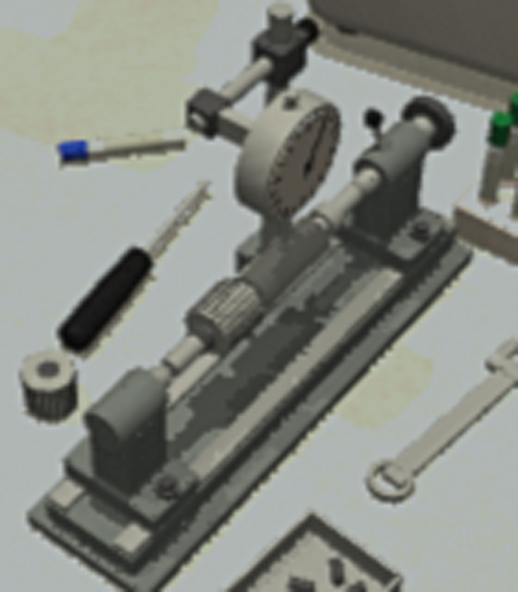

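Zoomed: in the top crop the pulley centre is at (488,205), i.e. full-image col 317, row 251. The bed corners are clear, and the needle points up and slightly right, so the reading is near the bottom. Next I'll fit the bench pose.

Run:
```python
from h import *
from scipy.optimize import least_squares
print([x for x in dir(r) if x[0]!='_'], r.grip_point_offset)
C={n:viewer.capture(n) for n in("scene","top")}
t=lambda u,v:(195+(u+.5)/4-.5,200+(v+.5)/4-.5)
s=lambda u,v:(270+(u+.5)/3.7-.5,150+(v+.5)/3.7-.5)
# params x,y,b,yp,xd,zd,hf (flange)
obs=[("top",t(488,205),'P'),("scene",s(224,315),'P'),
("top",t(755,210),(.05,-.19)),("top",t(718,382),(-.05,-.19)),("top",t(60,237),(-.05,.19)),("top",t(105,70),(.05,.19)),
("scene",s(30,520),(-.05,-.19)),("scene",(350.4,192.1),'D'),("top",(285.1,231.3),'D'),("scene",(345.1,218.1),'J'),("top",(285.4,245.8),'J')]
def W(p,o):
    x,y,b,yp,xd,zd,hf=p
    L={'P':(0,yp,.112),'J':(0,yp+.062,.112),'D':(xd,yp+.062,.112+zd)}[o] if isinstance(o,str) else (*o,hf)
    return np.array([x+np.cos(b)*L[0]-np.sin(b)*L[1],y+np.sin(b)*L[0]+np.cos(b)*L[1],L[2]])
f=lambda p:np.concatenate([proj(C[n],W(p,o))-uv for n,uv,o in obs])
S=least_squares(f,[.5,.1,-.2,-.048,.013,.0965,.02],loss="soft_l1")
p=S.x;print(np.round(p,4),np.degrees(p[2]));print(np.round(f(p).reshape(-1,2),1))
print("pulley",W(p,'P'),"J",W(p,'J'),"D",W(p,'D'))
np.save("p.npy",p)
```

```text
['Unreachable', 'close_job', 'get_state', 'grip_point_offset'] -0.0188
[ 0.503   0.0983 -0.1832 -0.0482  0.008   0.0951  0.0044] -10.494326938769802
[[-0.2  0.8]
 [ 0.6  0.4]
 [ 0.1  0.3]
 [ 0.5  0.7]
 [-0.8  0.4]
 [-0.8 -0. ]
 [-0.4  0.3]
 [ 0.6 -0. ]
 [-0.3  0.3]
 [ 1.5  1.9]
 [ 1.7 -0.5]]
pulley [0.49424964 0.05084561 0.112     ] J [0.50554221 0.11180853 0.112     ] D [0.5134375  0.11034603 0.20706862]
```

```bash
cat >> h.py <<'E'
from scipy.spatial.transform import Rotation as Ro, Slerp
p=np.load("p.npy"); b=p[2]
bx=np.array([np.cos(b),np.sin(b),0]);by=np.array([-np.sin(b),np.cos(b),0]);P=np.array([0.4943,0.0508,.112])-0.002*by
def goal(phi=0,back=0,lean=30):
    l=np.radians(lean);d=-np.cos(l)*np.array([0,0,1])+np.sin(l)*by
    R=Ro.from_matrix(np.c_[np.cross(-bx,d),-bx,d]); R=Ro.from_rotvec(np.radians(phi)*by)*R
    return P+R.apply([0,0,.0188-back]),R
def cur():
    s=r.get_state(); return np.array(s["tcp_pos"]),Ro.from_euler("xyz",s["eef_rot"],degrees=True)
def rows(c,gs):
    for g in gs: print("[",np.round(c[1].inv().apply(g[0]-c[0])*100,1).tolist(),",",np.round((c[1].inv()*g[1]).as_rotvec(),3).tolist(),"],")
    print()
D=None
def needle(c,save=None):
    # rectify dial: u = right as seen facing it (looking -x, right = +y), v up
    o=np.array([.5134,.1103,.2071]); h=.042; n=168
    src=np.float32([proj(c,o+h*(a*by+e*np.array([0,0,1]))) for a,e in((-1,1),(1,1),(1,-1),(-1,-1))])
    M=cv2.getPerspectiveTransform(src,np.float32([[0,0],[n,0],[n,n],[0,n]]))
    g=cv2.warpPerspective(c["image"],M,(n,n),flags=cv2.INTER_CUBIC)
    if save: cv2.imwrite(save,cv2.resize(g,None,fx=3,fy=3))
    gr=cv2.cvtColor(g,cv2.COLOR_BGR2GRAY).astype(float)
    a=np.radians(np.arange(0,360,2)); rr=np.arange(14,50)
    X=n/2+np.outer(np.sin(a),rr);Y=n/2-np.outer(np.cos(a),rr)
    v=cv2.remap(gr.astype(np.float32),X.astype(np.float32),Y.astype(np.float32),1).mean(1)
    v=cv2.GaussianBlur(np.tile(v,3)[:,None],(1,9),2)[180:360,0]
    i=v.argmin();return 2*i,v[i],np.median(v)
E
python3 - <<'E'
from h import *
print(bx,by)
c=viewer.capture("scene");a=needle(c,"pics/n0.png");print(a,"mm",np.radians(a[0])/.628)
p0,R0=cur();pf,Rf=goal(0,.28)
sl=Slerp([0,1],Ro.concatenate([R0,Rf]))
mid=p0+[0.03,-.1,.14]
ps=[p0+(mid-p0)*k/3 for k in(1,2,3)]+[mid+(pf-mid)*k/12 for k in range(1,13)]
W=[(q,sl((i+1)/15)) for i,q in enumerate(ps)]
C=(p0,R0)
for k in(0,5,10):
    rows(C,W[k:k+5]);C=W[k+4]
print(C[0],C[1].as_euler("xyz",degrees=True),(R0.inv()*Rf).magnitude()*57.3)
E
```

```text
[ 0.98327295 -0.18213817  0.        ] [0.18213817 0.98327295 0.        ]
(np.int64(150), np.float32(45.37427), np.float32(75.77415)) mm 4.16878006049601
[ [1.7, 3.0, -4.7] , [0.027, -0.028, 0.099] ],
[ [3.4, 6.1, -9.3] , [0.053, -0.056, 0.199] ],
[ [5.1, 9.1, -14.0] , [0.08, -0.083, 0.298] ],
[ [8.7, 13.7, -13.8] , [0.107, -0.111, 0.398] ],
[ [12.2, 18.4, -13.5] , [0.133, -0.139, 0.497] ],

[ [5.3, 2.4, -0.9] , [0.027, -0.028, 0.099] ],
[ [10.6, 4.7, -1.7] , [0.053, -0.056, 0.199] ],
[ [15.8, 7.1, -2.6] , [0.08, -0.083, 0.298] ],
[ [21.1, 9.4, -3.5] , [0.107, -0.111, 0.398] ],
[ [26.4, 11.8, -4.3] , [0.133, -0.139, 0.497] ],

[ [5.5, -0.6, -1.8] , [0.027, -0.028, 0.099] ],
[ [11.1, -1.2, -3.5] , [0.053, -0.056, 0.199] ],
[ [16.6, -1.7, -5.3] , [0.08, -0.083, 0.298] ],
[ [22.2, -2.3, -7.0] , [0.107, -0.111, 0.398] ],
[ [27.7, -2.9, -8.8] , [0.133, -0.139, 0.497] ],

[ 0.47014848 -0.07958199  0.33820584] [ 180.           30.         -100.49432694] 91.67358837369093
```

View pics/n0.png

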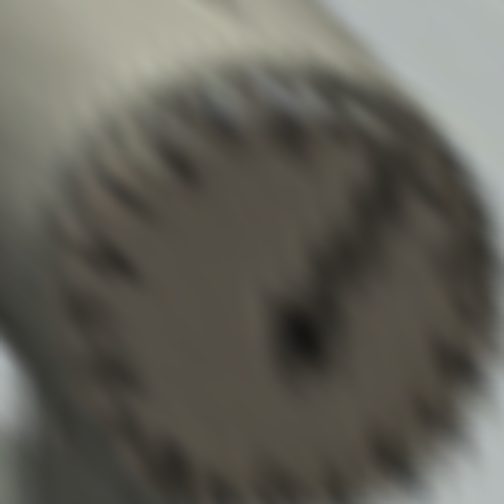

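The rectified dial shows the hub at (300,335) and the needle tip at (400,165), about 30°, so roughly 0.85 mm: near the lowest reading. I'll re-centre the reader on the hub and move in.

```bash
sed -i 's/o=np.array(\[.5134,.1103,.2071\])/o=np.array([.5134,.1103,.2071])+.008*by-np.array([0,0,.0138])/; s/np.arange(14,50)/np.arange(16,56)/' h.py
python3 - <<'E'
from h import *
c=viewer.capture("scene");a=needle(c);print(a,"mm",np.radians(a[0])/.628)
E
```

```text
(np.int64(30), np.float32(50.762047), np.float32(76.765)) mm 0.8337560120992019
```

Request:
move_arm([
  [[1.7,3.0,-4.7],[0.027,-0.028,0.099]],
  [[3.4,6.1,-9.3],[0.053,-0.056,0.199]],
  [[5.1,9.1,-14.0],[0.08,-0.083,0.298]],
  [[8.7,13.7,-13.8],[0.107,-0.111,0.398]],
  [[12.2,18.4,-13.5],[0.133,-0.139,0.497]],
], jaw=7)

```text
time_s: 2.92
tcp_pos: [0.2283, 0.4503, 0.3623]
eef_rot: [-174.5, 9.6, -41.1]
contact_force: [1.4, -0.5, 0.1]
gripper_width: 0.0702
gripper_force: 0.0
```

Request:
move_arm([
  [[5.3,2.4,-0.9],[0.027,-0.028,0.099]],
  [[10.6,4.7,-1.7],[0.053,-0.056,0.199]],
  [[15.8,7.1,-2.6],[0.08,-0.083,0.298]],
  [[21.1,9.4,-3.5],[0.107,-0.111,0.398]],
  [[26.4,11.8,-4.3],[0.133,-0.139,0.497]],
])

```text
time_s: 3.55
tcp_pos: [0.349, 0.1841, 0.3502]
eef_rot: [-174.1, 20.5, -69.5]
contact_force: [2.1, 0.5, 1.0]
gripper_width: 0.0701
gripper_force: 0.0
```

Request:
move_arm([
  [[5.5,-0.6,-1.8],[0.027,-0.028,0.099]],
  [[11.1,-1.2,-3.5],[0.053,-0.056,0.199]],
  [[16.6,-1.7,-5.3],[0.08,-0.083,0.298]],
  [[22.2,-2.3,-7.0],[0.107,-0.111,0.398]],
  [[27.7,-2.9,-8.8],[0.133,-0.139,0.497]],
])

```text
time_s: 4.18
tcp_pos: [0.4706, -0.082, 0.3377]
eef_rot: [180.0, 30.1, -100.7]
contact_force: [1.9, 2.2, 0.7]
gripper_width: 0.0702
gripper_force: 0.0
```

Run:
```python
from h import *
c=cur();print(np.round(r.get_state()["joints"],1))
rows(c,[goal(0,k) for k in(.22,.16,.1,.05,.02)]); 
g=goal(0,.0)
rows(goal(0,.02),[g,g,g])
print("rot from goal0"); 
for s in(-1,1): rows(goal(0),[goal(s*10*k) for k in range(1,6)])
```

```text
[-12.7   2.9  -1.9 -30.1 -86.9   4.1]
[ [-0.2, 0.1, 6.1] , [-0.001, 0.001, -0.003] ],
[ [-0.2, 0.1, 12.1] , [-0.001, 0.001, -0.003] ],
[ [-0.2, 0.1, 18.1] , [-0.001, 0.001, -0.003] ],
[ [-0.2, 0.1, 23.1] , [-0.001, 0.001, -0.003] ],
[ [-0.2, 0.1, 26.1] , [-0.001, 0.001, -0.003] ],

[ [-0.0, 0.0, 2.0] , [0.0, 0.0, 0.0] ],
[ [-0.0, 0.0, 2.0] , [0.0, 0.0, 0.0] ],
[ [-0.0, 0.0, 2.0] , [0.0, 0.0, 0.0] ],

rot from goal0
[ [-0.0, -0.3, -0.0] , [0.151, 0.0, -0.087] ],
[ [-0.0, -0.6, -0.1] , [0.302, -0.0, -0.175] ],
[ [-0.1, -0.8, -0.2] , [0.453, -0.0, -0.262] ],
[ [-0.2, -1.0, -0.3] , [0.605, 0.0, -0.349] ],
[ [-0.3, -1.2, -0.5] , [0.756, -0.0, -0.436] ],

[ [-0.0, 0.3, -0.0] , [-0.151, -0.0, 0.087] ],
[ [-0.0, 0.6, -0.1] , [-0.302, 0.0, 0.175] ],
[ [-0.1, 0.8, -0.2] , [-0.453, 0.0, 0.262] ],
[ [-0.2, 1.0, -0.3] , [-0.605, -0.0, 0.349] ],
[ [-0.3, 1.2, -0.5] , [-0.756, 0.0, 0.436] ],
```

Request:
move_arm([
  [[0,0,6],[0,0,0]],
  [[0,0,12],[0,0,0]],
  [[0,0,18],[0,0,0]],
  [[0,0,23],[0,0,0]],
  [[0,0,26],[0,0,0]],
])

```text
time_s: 4.8
tcp_pos: [0.4926, 0.0492, 0.1103]
eef_rot: [179.8, 30.0, -100.5]
contact_force: [0.1, 0.0, 1.0]
gripper_width: 0.0698
gripper_force: 0.0
```

Run:
```python
from h import *
c=viewer.capture("scene");cv2.imwrite("pics/s2.png",cv2.resize(c["image"][130:310,250:430],None,fx=3.3,fy=3.3))
d=viewer.capture("top");a=needle(c);print(a,"mm",np.radians(a[0])/.628)
c=cur();rows(c,[goal(0,.02),goal(0)]);print(r.get_state()["contact_force"])
```

```text
(np.int64(30), np.float32(60.185997), np.float32(90.45532)) mm 0.8337560120992019
[ [-0.1, -0.2, -0.3] , [0.006, -0.001, -0.001] ],
[ [-0.1, -0.2, 1.7] , [0.006, -0.001, -0.001] ],

[-0.17899288 -0.20581161 -0.43928551]
```

View pics/s2.png

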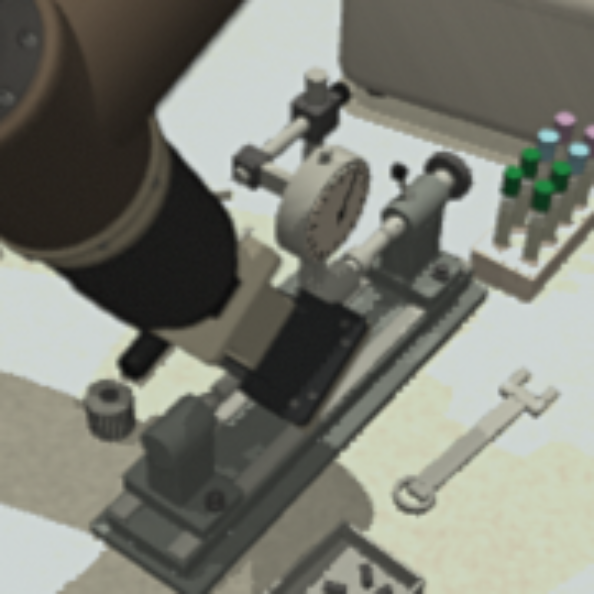

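The jaws straddle the pulley, clear of the gauge, and the dial is still in view (needle about 30°). Next: go the last 17 mm, then swing back 45° open and grip.

Run:
```python
from h import *
print(np.round(r.get_state()["joints"],1))
rows(goal(0),[goal(-9*k) for k in range(1,6)])
rows(goal(-45),[goal(-45+9*k) for k in range(1,6)])
rows(goal(0),[goal(9*k) for k in range(1,6)])
```

```text
[  2.3  12.4 -21.  -36.2 -55.8   7.9]
[ [-0.0, -0.3, -0.0] , [0.136, -0.0, -0.079] ],
[ [-0.0, -0.5, -0.1] , [0.272, -0.0, -0.157] ],
[ [-0.1, -0.7, -0.2] , [0.408, 0.0, -0.236] ],
[ [-0.2, -1.0, -0.3] , [0.544, -0.0, -0.314] ],
[ [-0.2, -1.2, -0.4] , [0.68, -0.0, -0.393] ],

[ [-0.0, 0.3, -0.0] , [-0.136, -0.0, 0.079] ],
[ [-0.0, 0.5, -0.1] , [-0.272, 0.0, 0.157] ],
[ [-0.1, 0.7, -0.2] , [-0.408, -0.0, 0.236] ],
[ [-0.2, 1.0, -0.3] , [-0.544, 0.0, 0.314] ],
[ [-0.2, 1.2, -0.4] , [-0.68, 0.0, 0.393] ],

[ [-0.0, 0.3, -0.0] , [-0.136, -0.0, 0.079] ],
[ [-0.0, 0.5, -0.1] , [-0.272, 0.0, 0.157] ],
[ [-0.1, 0.7, -0.2] , [-0.408, -0.0, 0.236] ],
[ [-0.2, 1.0, -0.3] , [-0.544, -0.0, 0.314] ],
[ [-0.2, 1.2, -0.4] , [-0.68, 0.0, 0.393] ],
```

Request:
move_arm([
  [[-0.1,-0.2,0.8],[0.006,0,0]],
  [[-0.1,-0.2,1.7],[0.006,0,0]],
  [[-0.1,-0.2,1.7],[0.006,0,0]],
])

```text
time_s: 5.28
tcp_pos: [0.4972, 0.057, 0.0983]
eef_rot: [-179.7, 30.0, -100.4]
contact_force: [-0.1, 0.5, -0.7]
gripper_width: 0.0704
gripper_force: 0.0
```

Run:
```python
from h import *
rows(cur(),[goal(0)])
```

```text
[ [0.1, 0.2, 0.3] , [-0.005, 0.0, 0.001] ],
```

Request:
move_arm([
  [[0.1,0.2,0.3],[-0.006,0,0]],
  [[0.1,-0.1,0.3],[0.13,0,-0.08]],
  [[0.1,-0.3,0.2],[0.266,0,-0.157]],
  [[0,-0.5,0.1],[0.402,0,-0.236]],
  [[-0.1,-0.8,0],[0.538,0,-0.314]],
])

```text
time_s: 5.9
tcp_pos: [0.5018, 0.0578, 0.0979]
eef_rot: [-142.7, 24.9, -82.5]
contact_force: [-1.1, -0.6, -0.9]
gripper_width: 0.07
gripper_force: 0.0
```

Request:
move_arm([
  [[0,-0.3,0],[0.136,0,-0.079]],
  [[0,-0.3,0],[0.136,0,-0.079]],
])

```text
time_s: 6.15
tcp_pos: [0.5051, 0.0566, 0.0993]
eef_rot: [-133.6, 21.9, -79.0]
contact_force: [-0.6, -0.3, -0.5]
gripper_width: 0.0699
gripper_force: 0.0
```

Run:
```python
from h import *
rows(cur(),[goal(-45)]);s=r.get_state();print(np.round(s["joints"],1),s["contact_force"])
a=needle(viewer.capture("scene"));print(a)
```

```text
[ [0.0, -0.2, 0.0] , [0.042, 0.006, -0.023] ],

[-13.4   6.  -37.4 -81.  -32.7  82. ] [-0.60435508 -0.30450648 -0.51371548]
(np.int64(30), np.float32(58.44936), np.float32(88.1788))
```

Request:
move_arm([
  [[0,0,0],[0,0,0]],
  [[0,0,0],[0,0,0]],
  [[0,0,0],[0,0,0]],
  [[0,0,0],[0,0,0]],
  [[0,0,0],[0,0,0]],
], jaw=2, squeeze=35)

```text
time_s: 6.82
tcp_pos: [0.5061, 0.0571, 0.0998]
eef_rot: [-133.6, 22.0, -78.9]
contact_force: [2.2, 0.9, 4.2]
gripper_width: 0.0355
gripper_force: 35.0
```

Run:
```python
from h import *
rows(cur(),[goal(-45)]);s=r.get_state();print(np.round(s["joints"],1),s["contact_force"])
a=needle(viewer.capture("scene"));print(a)
```

```text
[ [0.1, -0.1, -0.0] , [0.044, 0.008, -0.024] ],

[-13.1   5.9 -37.3 -80.8 -32.7  81.5] [2.23138973 0.91765102 4.19443298]
(np.int64(30), np.float32(58.39994), np.float32(88.04146))
```

Request:
move_arm([
  [[0,0.3,0],[-0.136,0,0.079]],
  [[0,0.5,-0.1],[-0.272,0,0.157]],
  [[-0.1,0.7,-0.2],[-0.408,0,0.236]],
  [[-0.2,1.0,-0.3],[-0.544,0,0.314]],
  [[-0.2,1.2,-0.4],[-0.68,0,0.393]],
])

```text
time_s: 7.5
tcp_pos: [0.4956, 0.0587, 0.0959]
eef_rot: [-178.1, 30.2, -99.2]
contact_force: [11.5, 17.3, -7.7]
gripper_width: 0.0352
gripper_force: 35.0
```

```bash
cat > st.py <<'E'
from h import *
c=viewer.capture("scene");s=r.get_state();R=cur()[1]
v=R.apply([0,1,0]);print("phi",np.degrees(np.arctan2(v@[0,0,1],-(v@bx))),"grip off mm",np.round(1000*(cur()[0]+R.apply([0,0,-.0188])-P),1),np.round(s["joints"],0),np.round(s["contact_force"],1),s["time_s"])
a=needle(c);print("needle",a,"mm",np.radians(a[0])/.628)
E
python3 st.py
```

```text
phi -0.8296870977473934 grip off mm [-0.2  0.8 -0.5] [  3.  13. -22. -38. -53.  10.] [-6.8 -7.3 33. ] 7.55
needle (np.int64(76), np.float32(55.98525), np.float32(91.358185)) mm 2.1121818973179787
```

Request:
move_arm([
  [[0,0.3,0],[-0.136,0,0.079]],
  [[0,0.5,-0.1],[-0.272,0,0.157]],
  [[-0.1,0.7,-0.2],[-0.408,0,0.236]],
  [[-0.2,1.0,-0.3],[-0.544,0,0.314]],
  [[-0.2,1.2,-0.4],[-0.68,0,0.393]],
])

```text
time_s: 8.18
tcp_pos: [0.484, 0.0609, 0.1]
eef_rot: [132.3, 21.7, -121.9]
contact_force: [8.7, 6.7, 16.0]
gripper_width: 0.0353
gripper_force: 35.0
```

```bash
python3 st.py
```

```text
phi 44.30387979634528 grip off mm [-2.1  1.  -2. ] [ -1.  36.   2. -37. -95. -11.] [14.7 -5.  39.8] 8.225
needle (np.int64(174), np.float32(53.982243), np.float32(95.1814)) mm 4.835784870175371
```

Request:
move_arm([
  [[0,0,0],[0,0,0]],
  [[0,0,0],[0,0,0]],
  [[0,0,0],[0,0,0]],
], jaw=7)

```text
time_s: 8.6
tcp_pos: [0.4808, 0.0605, 0.0981]
eef_rot: [132.3, 21.6, -121.9]
contact_force: [-0.3, -0.7, 0.3]
gripper_width: 0.0598
gripper_force: 0.0
```

```bash
python3 st.py; python3 -c "
from h import *
c=cur(); rows(c,[goal(44-9.5*k) for k in range(1,6)]); rows(goal(-3.5),[goal(-3.5-9.5*k) for k in range(1,6)])"
```

```text
phi 43.412915918649354 grip off mm [-3.7  0.4 -2. ] [ -1.  36.   2. -36. -94. -11.] [ 0.7 -0.8  0.6] 8.65
needle (np.int64(166), np.float32(56.554264), np.float32(95.94025)) mm 4.613449933615584
[ [-0.2, -0.4, -0.4] , [0.139, 0.001, -0.071] ],
[ [-0.3, -0.7, -0.4] , [0.282, 0.001, -0.154] ],
[ [-0.3, -0.9, -0.5] , [0.426, 0.002, -0.237] ],
[ [-0.4, -1.1, -0.6] , [0.569, 0.003, -0.32] ],
[ [-0.5, -1.3, -0.8] , [0.713, 0.003, -0.403] ],

[ [-0.0, -0.3, -0.0] , [0.144, 0.0, -0.083] ],
[ [-0.0, -0.5, -0.1] , [0.287, -0.0, -0.166] ],
[ [-0.1, -0.8, -0.2] , [0.431, -0.0, -0.249] ],
[ [-0.2, -1.0, -0.3] , [0.574, -0.0, -0.332] ],
[ [-0.3, -1.2, -0.5] , [0.718, 0.0, -0.415] ],
```

Request:
move_arm([
  [[-0.2,-0.4,-0.4],[0.139,0,-0.071]],
  [[-0.3,-0.7,-0.4],[0.282,0,-0.154]],
  [[-0.3,-0.9,-0.5],[0.426,0,-0.237]],
  [[-0.4,-1.1,-0.6],[0.569,0,-0.32]],
  [[-0.5,-1.3,-0.8],[0.713,0,-0.403]],
])

```text
time_s: 9.28
tcp_pos: [0.4971, 0.0578, 0.0971]
eef_rot: [-175.5, 30.1, -98.3]
contact_force: [0.2, 1.0, -0.3]
gripper_width: 0.0701
gripper_force: 0.0
```

Request:
move_arm([
  [[0,-0.3,0],[0.144,0,-0.083]],
  [[0,-0.5,-0.1],[0.287,0,-0.166]],
  [[-0.1,-0.8,-0.2],[0.431,0,-0.249]],
  [[-0.2,-1.0,-0.3],[0.574,0,-0.332]],
  [[-0.2,-1.0,-0.3],[0.574,0,-0.332]],
])

```text
time_s: 9.9
tcp_pos: [0.5049, 0.0573, 0.1001]
eef_rot: [-134.8, 22.4, -79.6]
contact_force: [-1.7, 0.6, -0.5]
gripper_width: 0.0703
gripper_force: 0.0
```

```bash
python3 st.py; python3 -c "
from h import *
c=cur(); rows(c,[goal(-46)])"
```

```text
phi -41.39916690374895 grip off mm [-1.7  1.3 -0.1] [-12.   5. -37. -79. -32.  79.] [-2.9 -0.9 -1.9] 9.95
needle (np.int64(166), np.float32(52.859245), np.float32(89.67198)) mm 4.613449933615584
[ [0.2, -0.3, 0.0] , [0.071, 0.004, -0.037] ],
```

Request:
move_arm([
  [[0.1,-0.3,0],[0.07,0,-0.04]],
  [[0.1,-0.3,0],[0.07,0,-0.04]],
  [[0.1,-0.3,0],[0.07,0,-0.04]],
  [[0.1,-0.3,0],[0.07,0,-0.04]],
  [[0.1,-0.3,0],[0.07,0,-0.04]],
], jaw=2)

```text
time_s: 10.58
tcp_pos: [0.5069, 0.0561, 0.1004]
eef_rot: [-130.5, 20.8, -78.0]
contact_force: [-2.1, -0.9, -4.6]
gripper_width: 0.0354
gripper_force: 35.0
```

```bash
python3 st.py
```

```text
phi -45.31055151068731 grip off mm [-0.1  0.1 -0.2] [-18.   7. -39. -87. -35.  92.] [-2.  -1.5 -4.7] 10.625
needle (np.int64(166), np.float32(50.96327), np.float32(87.97118)) mm 4.613449933615584
```

Request:
move_arm([
  [[0,0.3,0],[-0.136,0,0.079]],
  [[0,0.5,-0.1],[-0.272,0,0.157]],
  [[-0.1,0.7,-0.2],[-0.408,0,0.236]],
  [[-0.2,1.0,-0.3],[-0.544,0,0.314]],
  [[-0.2,1.2,-0.4],[-0.68,0,0.393]],
])

```text
time_s: 11.25
tcp_pos: [0.4977, 0.0575, 0.0963]
eef_rot: [-169.4, 30.2, -95.1]
contact_force: [15.7, 22.6, -27.8]
gripper_width: 0.0351
gripper_force: 35.0
```

```bash
python3 st.py
```

```text
phi -8.261105767789271 grip off mm [-0.4  0.1 -0.1] [  3.  10. -26. -40. -46.  15.] [ -5.9 -10.8  13.2] 11.3
needle (np.int64(252), np.float32(58.06521), np.float32(89.84309)) mm 7.003550501633296
```

Request:
move_arm([
  [[0,0.3,0],[-0.136,0,0.079]],
  [[0,0.5,-0.1],[-0.272,0,0.157]],
  [[-0.1,0.7,-0.2],[-0.408,0,0.236]],
  [[-0.2,1.0,-0.3],[-0.544,0,0.314]],
  [[-0.2,1.2,-0.4],[-0.68,0,0.393]],
])

```text
time_s: 11.92
tcp_pos: [0.4858, 0.0599, 0.099]
eef_rot: [139.9, 24.6, -119.1]
contact_force: [1.6, 7.2, 1.7]
gripper_width: 0.0352
gripper_force: 35.2
```

```bash
python3 st.py
```

```text
phi 36.73976169333292 grip off mm [-1.5  0.2 -1.5] [ -1.  32.  -1. -36. -89.  -8.] [ 6.  -5.6 25.8] 11.975
needle (np.int64(312), np.float32(52.15332), np.float32(90.9312)) mm 8.671062525831701
```

Request:
move_arm([
  [[0,0.2,0],[-0.076,0,0.044]],
  [[0,0.3,0],[-0.151,0,0.087]],
  [[0,0.3,0],[-0.151,0,0.087]],
  [[0,0.3,0],[-0.151,0,0.087]],
])

```text
time_s: 12.48
tcp_pos: [0.4824, 0.0604, 0.0996]
eef_rot: [129.9, 21.1, -122.8]
contact_force: [2.3, 1.6, -2.0]
gripper_width: 0.0354
gripper_force: 35.1
```

```bash
python3 st.py
```

```text
phi 45.64646634340328 grip off mm [-1.8  0.1 -1.1] [ -1.  37.   3. -37. -96. -12.] [ 3.1  1.8 -3.3] 12.525
needle (np.int64(312), np.float32(55.18789), np.float32(97.21921)) mm 8.671062525831701
```

Request:
move_arm([
  [[0,0,0],[0,0,0]],
  [[0,0,0],[0,0,0]],
  [[0,0,0],[0,0,0]],
  [[0,0,0],[0,0,0]],
], jaw=7)

```text
time_s: 13.02
tcp_pos: [0.4814, 0.0597, 0.1]
eef_rot: [129.8, 21.1, -122.8]
contact_force: [0.4, -0.5, 0.1]
gripper_width: 0.067
gripper_force: 0.0
```

```bash
python3 st.py
```

```text
phi 45.74721156148591 grip off mm [-2.8 -0.5 -0.8] [ -1.  37.   3. -37. -96. -12.] [-0.3  0.  -0.2] 13.075
needle (np.int64(312), np.float32(55.136818), np.float32(97.117325)) mm 8.671062525831701
```

Request:
move_arm([
  [[0,0,-1.5],[0,0,0]],
  [[0,0,-4],[0,0,0]],
  [[0,0,-8],[0,0,0]],
  [[0,0,-12],[0,0,0]],
  [[0,0,-12],[0,0,0]],
])

```text
time_s: 13.7
tcp_pos: [0.5461, -0.016, 0.1733]
eef_rot: [130.1, 21.2, -122.8]
contact_force: [0.1, 0.1, -0.2]
gripper_width: 0.0699
gripper_force: 0.0
```

```bash
python3 st.py; python3 -c "
from h import *
c=viewer.capture('scene');cv2.imwrite('pics/s9.png',cv2.resize(c['image'][130:310,250:430],None,fx=3.3,fy=3.3,interpolation=2))
needle(c,'pics/n9.png')"
```

```text
phi 45.613242295508805 grip off mm [ 60.8 -75.   71.6] [  -7.   38.   17.  -35. -109.  -15.] [-1.4  0.6  0.1] 13.75
needle (np.int64(312), np.float32(58.81574), np.float32(102.93463)) mm 8.671062525831701
```

View pics/s9.png

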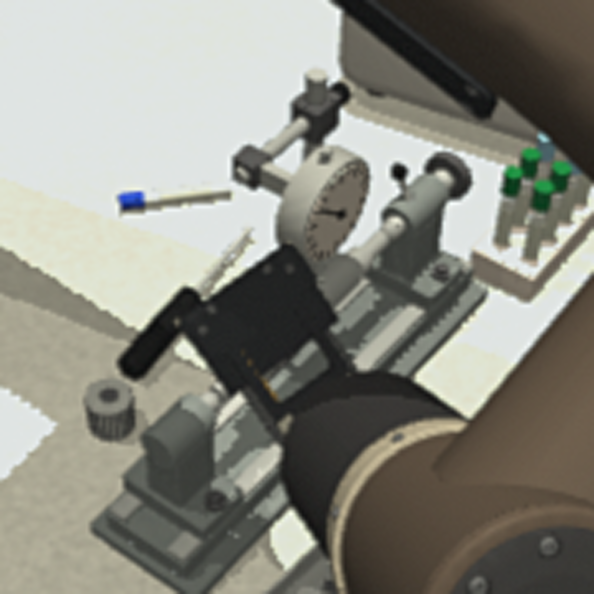

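View pics/n9.png

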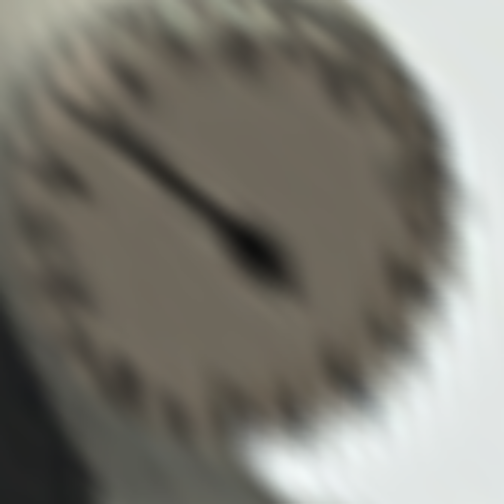

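The rectified dial shows the needle from the hub (258,250) to its tip (65,90), about 310°, which is 8.6 mm: the top of the range. The gripper is open and clear of the spindle, so I'm handing in.

```bash
python3 -c "
from h import *
print(r.close_job())"
```

```text
the job is handed in; nothing more can be done
None
```

I handed the job in with the gauge at its highest reading, about 8.6 mm (needle at about 310°), and the gripper open and clear of the spindle; the robot clock read about 14 s. I stopped about where the earlier readings put the peak, without turning past it to watch the reading fall.

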